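# Free a stuck tube block from the dry-block heater

### The arm

A 7-joint arm with a two-finger parallel gripper is mounted at the origin on the work surface. World frame = base frame: x ahead of the robot, y to its left, z up, the work surface at z = 0. Lengths are in m, angles in rad, forces in N, time in s.
With the tool pointing down it reaches from about 0.4 to 0.875 m from the base axis. Payload 19.3 kg.
Tool frame: the origin (TCP) lies at the very end of the fingers, on their centre line; the grasp point (between the pads) lies 19 mm behind it; z points along the fingers, y is the line along which they close (so a half turn about z gives the same grasp; the last joint's range is limited). The gripper opens to 85 mm and grips with 20 to 120 N. Pads are 22 mm wide; open, the fingers measure 114 mm over their backs; the gripper's body (76 mm by 85 mm) begins 54 mm behind the grasp point. The pads swing forward as they close: fully open they stand 13 mm farther back than shut.
Start: joints at [-1.414, 0.521, -0.036, 1.599, 0.021, 1.021, -0.113], TCP at [0.141, 0.609, 0.231] pointing down, gripper open.
Joint ranges: [-2.91, 2.91], [-0.3, 2.13], [-1.5, 1.42], [0.17, 2.43], [-1.26, 4.41], [0.16, 1.93], [-2.52, 2.52]. Speed limits (rad/s): [1.89, 1.89, 2.39, 2.39, 3.01, 3.01, 3.01].

### API

Orientations are given as [roll, pitch, yaw] about the fixed x, y, z axes, in that order (R = Rz(yaw) Ry(pitch) Rx(roll)).
In Python, from workcell import bot gives the robot as it stands.
- The arm moves only by the shell command python3 -m crank 'ROWS' [FORCE]. ROWS is a JSON object of lists of equal length, an entry for each row: "travel": the shift along the world's x, y, z in cm, a list of three; "turn": the turn, a rotation vector about the world's x, y, z in degrees, a list of three; "gripper": the closure, from 0 (fully open) to 1 (shut). A call has exactly 5 rows; each row is the pose to reach, as a shift and turn from the pose commanded when the call began; what a row does not reach only later rows make up. A row lasts 1/10 s, in which the tool goes at most 50 mm and 8.59 degrees, less where a joint would pass 70% of its speed; a pose out of reach is approached as far as the arm can. A call with a gripper value outside its range is refused whole. The fingers move at their own pace and stop on an object; FORCE is the grip in N (left out, the last holds). Time passes only in rows, so rows that repeat a pose let the fingers close, or fill a call up. It gives the time, the measured TCP pose, the force, the opening and the grip force at its end, in the units of the state.
- bot.observe(): the state, without advancing time (a new reading comes with each control period).
- bot.grab_frame(name): name is "scene" or "top"; returns a dict with "pixels" (400x640x3 uint8, red, green, blue), "fx", "fy", "cx", "cy" (pixels), "extrinsics" (4x4, takes a point from world to camera coordinates). Camera axes: x right, y down, z forward; pixel columns grow to the right and rows downward; lengths in m; the calibration is good to about 2 mm. A picture is of the moment at which its call begins. There is no depth.
- bot.job_done(): hands the job in; it is judged then, once.
The state is a dict: "clock": time; "qpos": joint angles; "qd": joint speeds; "joint_efforts": joint torques, N m; "position": TCP position; "tool_rot": TCP orientation; "force": force on the tool from outside, world axes, zero at the start; "moment": the same for the moment, N m; "grip_width": finger opening in m; "finger_force": force on a finger pad.
Only numpy, scipy, OpenCV 4.12 (cv2) and the standard library are available. Lean on these libraries where they do the work, as an engineer would, in place of code of your own. Each camera call takes 0.05 s, during which the arm holds its last target. There are 200 camera calls.

### The job

Shut the open grey lid over the loaded tubes of the white two-bay heater; then take the aluminium block that is stuck in the other bay by its upright lug and rock it side to side (heater's left and right) until it works free. The heater only stands on its pins, so never lift it along with the block and leave the lid shut and everything else on the bench alone. Finish still holding the block upright and still, just clear of its well: about 2 cm above it, touching nothing but the gripper.

Things in the scene. Friction and masses are not known exactly. Their poses are not given: they have to be found in the camera images.
- tray: Fixed steel tray 280 x 340 x 8 mm under the heater; origin at the centre of its underside; x to the heater's back, y to its left, z up (heater's axes alike). White heater: 200 (x) x 250 (y) x 85 mm, centred 30 mm along +x from the tray's centre; top face 93 mm above the bench. Right bay (60 mm to -y): the stuck block. Left bay (60 mm to +y): capped tubes in a 22 mm high rim, with the lid.
- heater (a joint): How far the heater (about 2 kg) is lifted off its pins, m; 0 = standing on the tray. It can only move straight up. It weighs less than the pull needed to draw the block straight out (about 35 to 55 N), so a straight pull lifts the heater.
- well (a point): Centre of the mouth of the well, level with the heater's top face. The well is 83 mm (x) x 46 mm (y), 24 mm deep. Two sprung bars along x, 7 mm below the mouth at its +y and -y sides, press on the block's long faces (about 22 N each) and hold it by friction; it is free once its underside is above the bars.
- block: Stuck aluminium block 80 (x) x 40 (y) x 40 mm high, 0.4 kg, with an upright lug 30 (x) x 18 (y) x 45 mm high amid its top. Origin: centre of its underside; axes as the heater's. Seated, 24 mm deep in the well, 3 mm play to each wall in y, 1.5 mm in x. It rocks about x by 0.12 rad; with a slight upward bias each swing lifts one long side past its bar while the other stays, so swings walk it out.
- lug (a point): Point in the middle of the lug to grip, 64 mm above the block's underside; grip it across its 18 mm (along y).
- lid (a joint): Opening angle of the grey lid, rad: 0 = shut, starts between 0.5 and 1.0. Stiff hinge: it stays where it is left; some 2 N at its free edge moves it.
- lid_hinge (a point): Point on the lid's hinge line (along the heater's y), middle of the lid's width, at the far (+x) side of the left bay. The lid's underside passes through it.
- lid_edge (a point): Middle of the lid's free edge, on its outer (upper) face, 105 mm from the hinge; the lid is 100 mm wide, 6 mm thick, with a 40 mm wide tab sticking out 12 mm beyond this edge. Shut, its upper face is 121 mm above the bench.
- timer: Bystander: black timer 40 x 65 x 18 mm lying on the tray in front of the heater; origin at its underside.
- spare_block: Bystander: spare aluminium block 80 x 40 x 40 mm without a lug, on the bench to the right; origin at its underside.
- reagent: Bystander: closed jar, 60 mm diameter, 110 mm high, right side; origin at its underside.
- tip_box: Bystander: clear plastic box 120 x 85 x 55 mm, left side; origin at its underside.
- beaker: Bystander: glass beaker 70 mm diameter, 90 mm high, left side; origin at its underside.
- slide_box: Bystander: cardboard box 100 x 70 x 30 mm, right side; origin at its underside.
Mind the look-alikes: they are no part of the job. Leave any black or turquoise look-alike of the block alone.

How it is judged:
By the outcome, as a careful person would: the job done as asked, in the order asked, and still so for the second after the job is handed in, while the arm keeps its last pose, push and grip.
It also fails if it takes over 58 s, if anything falls off the work surface, if the arm or the gripper's body presses on something with over 40 N, if the wrist force passes 120 N, or if a joint passes its speed limit or range.

## Working session

There is one attempt and no reset: what is moved stays moved. The work goes in short steps, Python scripts to look and compute and a shell command to move; the robot and the scene stay as the last step left them, time stands still between calls to the robot, and variables do not carry over. Pictures are saved under pics/ and viewed, at most 10 in all, crops included, and the job is handed in when it is done.

```bash
mkdir -p pics; ls
python3 - <<'E'
from workcell import bot
import cv2,numpy as np
for n in("scene","top"):
    f=bot.grab_frame(n); cv2.imwrite(f"pics/{n}0.png",f["pixels"][:,:,::-1]); print(n,f["fx"],f["fy"],f["cx"],f["cy"],np.round(f["extrinsics"],4).tolist())
print(bot.observe())
E
```

```text
pics
scene 382.09564750611713 382.09564750611713 328.13813837108285 198.5159286186045 [[0.5474, 0.8368, 0.0065, -0.2771], [0.647, -0.4183, -0.6375, -0.2629], [-0.5307, 0.3532, -0.7705, 1.6598], [0.0, 0.0, 0.0, 1.0]]
top 504.8380280343865 504.8380280343865 318.67503430711116 200.12370433318816 [[0.0143, -0.9999, -0.008, -0.011], [-0.9874, -0.0129, -0.1577, 0.5431], [0.1576, 0.0102, -0.9874, 1.3284], [0.0, 0.0, 0.0, 1.0]]
{'clock': 0.1, 'qpos': array([-1.41417514,  0.52194657, -0.03631976,  1.59991068,  0.02120221,
        1.02110022, -0.11280061]), 'qd': array([ 1.73989638e-05, -2.68284153e-03, -1.84817736e-04, -2.74764055e-03,
        1.84001720e-03,  5.96566790e-04, -1.67388185e-04]), 'joint_efforts': array([ 2.93771278e-03, -9.28488779e+01,  1.98413394e+00, -3.70534050e+01,
        1.81944855e-02,  5.40187248e-03, -6.36182494e-05]), 'position': array([0.14052379, 0.60870872, 0.23080269]), 'tool_rot': array([-3.14061557e+00,  7.30900599e-05,  2.91475369e+00]), 'force': array([ 0.41280447, -0.46325425,  0.40363223]), 'moment': array([ 0.01358344,  0.0170399 , -0.00394588]), 'finger_force': 0.0, 'grip_width': 0.08536900252202453}
```

View pics/scene0.png

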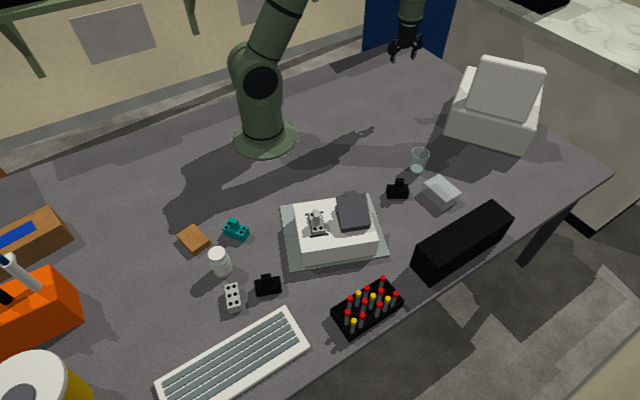

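View pics/top0.png

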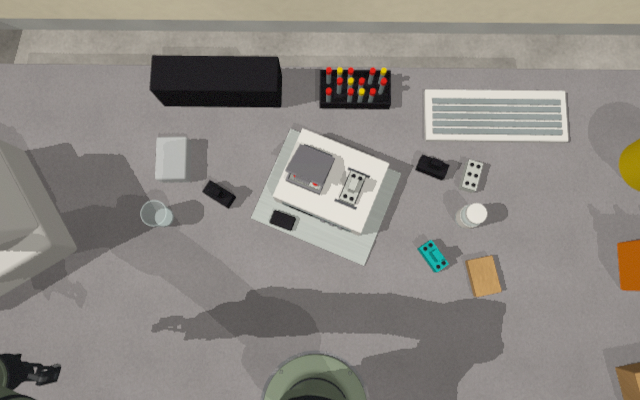

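The scene shows the heater at (335,230), with the lid at (352,210) and the block at (317,222). In the top view the heater is at (332,178), the lid at (311,167) and the timer at (284,219).
Candidates for the stuck block, top-view pixels:
- Lugged block in the heater: (352,187)
- Black look-alikes: (219,193) and (432,167)
- Turquoise look-alike: (433,256)
- Spare block without a lug: (472,175)

I choose (352,187), the aluminium block in the heater's right bay, and check it in a crop.

```bash
cat > h.py <<'E'
import cv2,numpy as np
from workcell import bot
class Cam:
    def __init__(s,n):
        f=bot.grab_frame(n); s.im=f["pixels"]; s.K=np.array([[f["fx"],0,f["cx"]],[0,f["fy"],f["cy"]],[0,0,1]]); s.E=np.array(f["extrinsics"])
        s.P=s.K@s.E[:3]; s.C=-s.E[:3,:3].T@s.E[:3,3]
    def plane(s,uv,z):
        d=s.E[:3,:3].T@np.linalg.inv(s.K)@np.array([uv[0],uv[1],1.]); return s.C+d*(z-s.C[2])/d[2]
    def proj(s,p):
        q=s.P@np.append(p,1); return q[:2]/q[2]
    def crop(s,x,y,w,h,k,name): cv2.imwrite(name,cv2.resize(s.im[y:y+h,x:x+w,::-1],None,fx=k,fy=k,interpolation=cv2.INTER_CUBIC))
def tri(c1,p1,c2,p2):
    X=cv2.triangulatePoints(c1.P,c2.P,np.array(p1,float).reshape(2,1),np.array(p2,float).reshape(2,1)); return (X[:3]/X[3]).ravel()
E
python3 - <<'E'
from h import *
t=Cam("top"); s=Cam("scene")
a=cv2.resize(t.im[110:270,240:410,::-1],None,fx=3.5,fy=3.5,interpolation=cv2.INTER_CUBIC); cv2.imwrite("pics/ct.png",a)
s.crop(270,180,130,100,6,"pics/cs.png")
g=t.im.min(2)
for th in (190,210,225):
    m=((g>th)*255).astype(np.uint8); m[:,:250]=0;m[:,405:]=0;m[:110]=0;m[270:]=0
    c=max(cv2.findContours(m,0,2)[0],key=cv2.contourArea); r=cv2.minAreaRect(c)
    W=np.array([t.plane(p,.093) for p in cv2.boxPoints(r)]); print(th,r,np.round(W[:,:2],4).tolist(),np.linalg.norm(np.diff(W,axis=0),axis=1))
E
```

```text
190 ((330.35650634765625, 179.7056121826172), (95.73138427734375, 74.68135070800781), 22.380136489868164) [[0.5446, 0.1187], [0.7331, 0.0479], [0.636, -0.1882], [0.4519, -0.1133]] [0.20139541 0.25532069 0.19872031]
210 ((330.6834411621094, 179.65977478027344), (94.69231414794922, 73.61538696289062), 22.61986541748047) [[0.5461, 0.1163], [0.7317, 0.0457], [0.6346, -0.1874], [0.4535, -0.1128]] [0.19851789 0.25251037 0.19588683]Traceback (most recent call last):
  File "<stdin>", line 8, in <module>
ValueError: max() iterable argument is empty
```

View pics/ct.png

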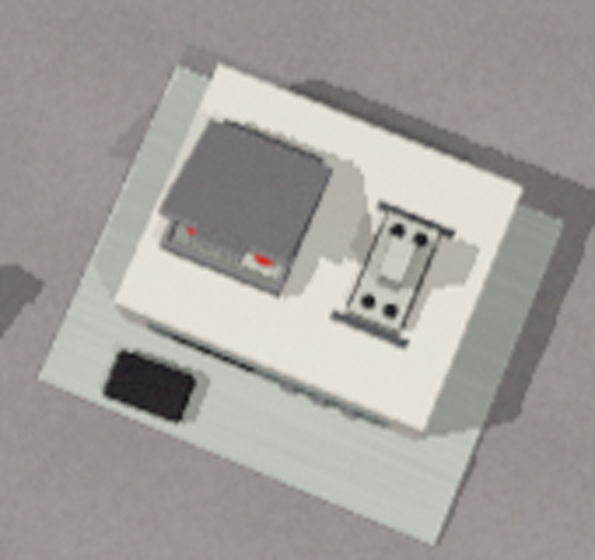

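View pics/cs.png

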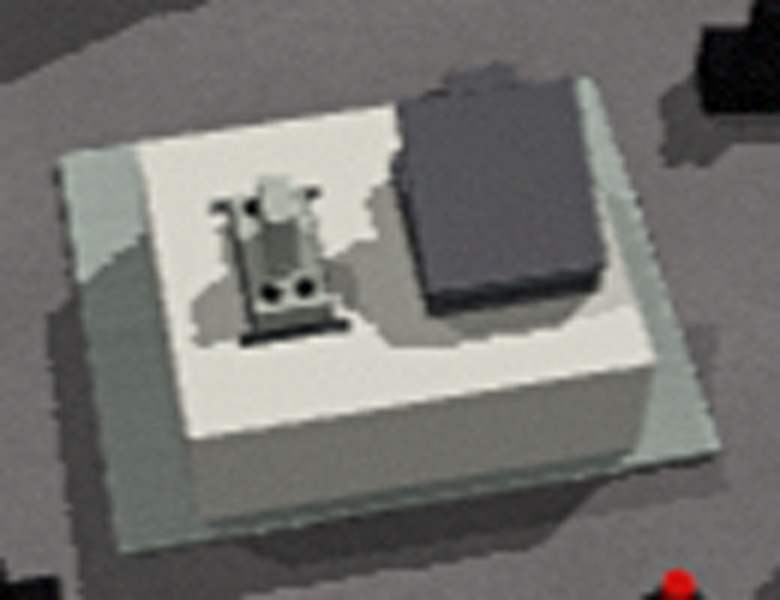

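The crops confirm the choice: the aluminium lugged block sits in the right bay at top crop (395,263), the open lid is at (248,185), and the top-face corners are at (218,65), (522,187), (425,430) and (117,305).

Run:
```python
from h import *
t=Cam("top"); s=Cam("scene")
u=lambda x,y:(x/3.5+240-.36,y/3.5+110-.36); v=lambda x,y:(x/6+270-.4,y/6+180-.4)
c=[t.plane(u(*p),.093) for p in((218,65),(522,187),(425,430),(117,305))]
ctr=np.mean(c,0); ex=(c[0]+c[1]-c[2]-c[3]); ey=(c[0]+c[3]-c[1]-c[2]); print("sides",[np.linalg.norm(c[i]-c[i-1]) for i in range(4)])
y1=np.arctan2(ex[1],ex[0]); y2=np.arctan2(-ey[0],ey[1]); print("yaw",np.degrees([y1,y2]))
c2=[s.plane(v(*p),.093) for p in((192,437),(652,360),(138,148))]; print("ctr",ctr,"scene BR,BL",np.round(c2,3).tolist(),"top BR,BL,FR",np.round([c[1],c[0],c[2]],3).tolist())
yaw=np.arctan2(np.sin(y1)*.2+np.sin(y2)*.25,np.cos(y1)*.2+np.cos(y2)*.25)
R=np.array([[np.cos(yaw),-np.sin(yaw),0],[np.sin(yaw),np.cos(yaw),0],[0,0,1]])
np.savez("f.npz",R=R,ctr=ctr,yaw=yaw)
loc=lambda p:np.round(R.T@(p-ctr)*1000,1)
print("lugtop T",loc(t.plane(u(396,258),.154)),"S",loc(s.plane(v(280,198),.154)))
print("block holes mid T",loc(t.plane(u((398+422+368+390)/4,(230+240+300+310)/4),.109)))
# lid edge corners: top (162,213),(290,258); scene(405,~98),(583,~80)
L=tri(t,u(165,211),s,v(578,80)); Rr=tri(t,u(290,262),s,v(400,100)); 
print("lid free corners",loc(L),loc(Rr))
print("lid back corners",loc(tri(t,u(212,122),s,v(605,265))),loc(tri(t,u(330,170),s,v(430,293))))
print("lug tgt",ctr+R@np.array([0,-.06,.04]), "yawdeg",np.degrees(yaw))
print(bot.observe()["tool_rot"])
```

```text
sides [np.float64(0.20049079368275666), np.float64(0.24950019560224415), np.float64(0.19893756018471223), np.float64(0.2477882780152553)]
yaw [-21.2938719  -21.65454146]
ctr [ 0.59022374 -0.03598604  0.093     ] scene BR,BL [[0.637, -0.185, 0.093], [0.729, 0.044, 0.093], [0.455, -0.113, 0.093]] top BR,BL,FR [[0.637, -0.188, 0.093], [0.73, 0.044, 0.093], [0.452, -0.115, 0.093]]
lugtop T [  0.  -57.6  61. ] S [  0.3 -55.7  61. ]
block holes mid T [  0.3 -59.1  16. ]
lid free corners [-33.4 109.3  78.7] [-35.   12.2  83.4]
lid back corners [ 51.6 109.3  24.9] [50.8 13.7 24.8]
lug tgt [ 0.56823927 -0.0918133   0.133     ] yawdeg -21.494243945485472
[-3.14124266e+00  3.71861417e-05  2.91479660e+00]
```

Measurements agree with the known sizes: the heater is 200 x 249 mm, the lug is at local y ≈ -58 mm, and the lid is open about 0.6 rad with its edge near z 0.174 m. I move above the lid with the fingers shut.

```bash
python3 -m crank '{"travel":[[2,-2.6,0],[5,-6.5,0],[8,-10.4,0],[11,-14.3,0],[14,-18.2,0]],"turn":[[0,0,-1],[0,0,-3],[0,0,-5],[0,0,-7],[0,0,-8.5]],"gripper":[1,1,1,1,1]}' 40
python3 -m crank '{"travel":[[3,-3.9,0],[6,-7.8,0],[9,-11.7,0],[12,-15.6,0],[15,-19.5,0]],"turn":[[0,0,0],[0,0,0],[0,0,0],[0,0,0],[0,0,0]],"gripper":[1,1,1,1,1]}'
```

```text
clock: 0.8
position: [0.2814, 0.4253, 0.2314]
tool_rot: [3.141, 0.0, 2.765]
force: [1.8, 0.4, 0.0]
grip_width: 0.0124
finger_force: 0.0
clock: 1.3
position: [0.4315, 0.2303, 0.2316]
tool_rot: [3.141, 0.0, 2.767]
force: [0.3, 2.0, -0.2]
grip_width: -0.0002
finger_force: 0.0
```

```bash
python3 -m crank '{"travel":[[3.5,-4.5,0],[7,-9,0],[10.5,-13.5,0],[13.5,-17.3,0],[15.7,-20.1,0]],"turn":[[0,0,0],[0,0,0],[0,0,0],[0,0,0],[0,0,0]],"gripper":[1,1,1,1,1]}'
python3 -m crank '{"travel":[[0,0,-1],[0,0,-2],[0,0,-3],[0,0,-4],[0,0,-5]],"turn":[[0,0,0],[0,0,0],[0,0,0],[0,0,0],[0,0,0]],"gripper":[1,1,1,1,1]}'
```

```text
clock: 1.8
position: [0.5855, 0.0331, 0.2314]
tool_rot: [3.141, 0.0, 2.767]
force: [0.7, 1.1, 0.7]
grip_width: -0.0002
finger_force: 0.0
clock: 2.3
position: [0.5841, 0.0359, 0.1806]
tool_rot: [3.141, -0.0, 2.768]
force: [-0.2, 0.1, 0.1]
grip_width: 0.0001
finger_force: 0.0
```

```bash
python3 -m crank '{"travel":[[0.5,-0.3,0],[1,-0.6,0],[1,-0.6,-0.7],[1,-0.6,-1.4],[1,-0.6,-2.1]],"turn":[[0,0,0],[0,0,0],[0,0,0],[0,0,0],[0,0,0]],"gripper":[1,1,1,1,1]}'
python3 -m crank '{"travel":[[0,0,-0.6],[0,0,-1.2],[0,0,-1.8],[0,0,-2.4],[0,0,-2.8]],"turn":[[0,0,0],[0,0,0],[0,0,0],[0,0,0],[0,0,0]],"gripper":[1,1,1,1,1]}'
```

```text
clock: 2.8
position: [0.5943, 0.029, 0.1597]
tool_rot: [3.142, -0.0, 2.766]
force: [0.7, 0.4, 0.3]
grip_width: 0.0002
finger_force: 0.4
clock: 3.3
position: [0.5943, 0.029, 0.1317]
tool_rot: [-3.141, -0.0, 2.767]
force: [-0.7, -0.7, 0.1]
grip_width: 0.0001
finger_force: 0.4
```

Run:
```python
from h import *
s=Cam("scene");t=Cam("top")
a=cv2.resize(s.im[150:270,270:400,::-1],None,fx=3,fy=3);b=cv2.resize(t.im[110:230,240:370,::-1],None,fx=3,fy=3)
cv2.imwrite("pics/p1.png",np.hstack([a,b]))
```

```text
(no output)
```

View pics/p1.png

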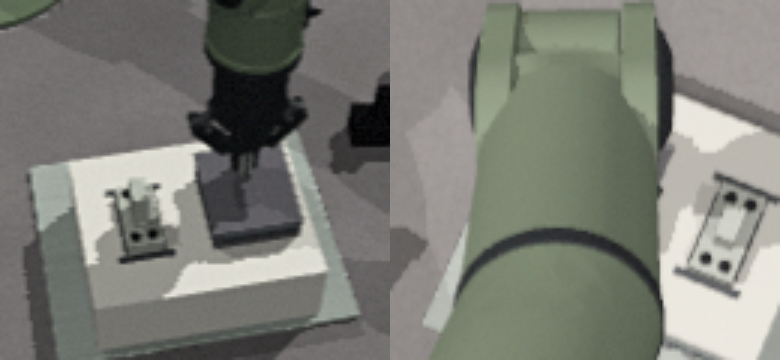

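The picture shows the fingertips at about (243,165) on the lid, which is nearly down. I keep pressing.

```bash
python3 -m crank '{"travel":[[0,0,-0.3],[0,0,-0.6],[0,0,-0.8],[0,0,-1.0],[0,0,-1.1]],"turn":[[0,0,0],[0,0,0],[0,0,0],[0,0,0],[0,0,0]],"gripper":[1,1,1,1,1]}'
```

```text
clock: 3.9
position: [0.5944, 0.029, 0.1211]
tool_rot: [-3.142, -0.0, 2.766]
force: [-0.8, 0.9, 1.9]
grip_width: -0.0
finger_force: 1.0
```

```bash
python3 -m crank '{"travel":[[0,0,-0.05],[0,0,-0.1],[0,0,-0.15],[0,0,-0.2],[0,0,-0.2]],"turn":[[0,0,0],[0,0,0],[0,0,0],[0,0,0],[0,0,0]],"gripper":[1,1,1,1,1]}'
```

```text
clock: 4.4
position: [0.5945, 0.029, 0.1207]
tool_rot: [3.141, 0.0, 2.766]
force: [-10.2, 1.0, 25.9]
grip_width: -0.0
finger_force: 13.0
```

Force rose to 26 N at z = 0.1207 m, so the lid is shut. I retract and go over the lug with the gripper half open.

```bash
python3 -m crank '{"travel":[[0,0,1.5],[0,0,4],[0,0,7],[-0.7,-3,8],[-1.4,-6,8]],"turn":[[0,0,0],[0,0,0],[0,0,0],[0,0,0],[0,0,0]],"gripper":[1,1,1,0.5,0.5]}'
python3 -m crank '{"travel":[[-0.6,-3,0],[-1.15,-5.9,0],[-1.15,-5.9,0],[-1.15,-5.9,0],[-1.15,-5.9,0]],"turn":[[0,0,0],[0,0,0],[0,0,0],[0,0,0],[0,0,0]],"gripper":[0.5,0.5,0.5,0.5,0.5]}'
python3 - <<'E'
from h import *
s=Cam("scene"); s.crop(270,130,130,140,4,"pics/p2.png")
f=np.load("f.npz"); o=bot.observe(); R=f["R"]
print("tcp local",R.T@(o["position"]-f["ctr"])*1000, o["grip_width"])
E
```

```text
clock: 4.9
position: [0.5813, -0.0312, 0.2015]
tool_rot: [3.14, 0.003, 2.768]
force: [-0.0, 0.1, 0.6]
grip_width: 0.0277
finger_force: 0.0
clock: 5.4
position: [0.5692, -0.0891, 0.1995]
tool_rot: [3.141, 0.0, 2.767]
force: [-0.3, 0.0, 0.2]
grip_width: 0.0425
finger_force: 0.0
tcp local [ -0.10933574 -56.99675141 106.40565355] 0.04257754988558412
```

View pics/p2.png

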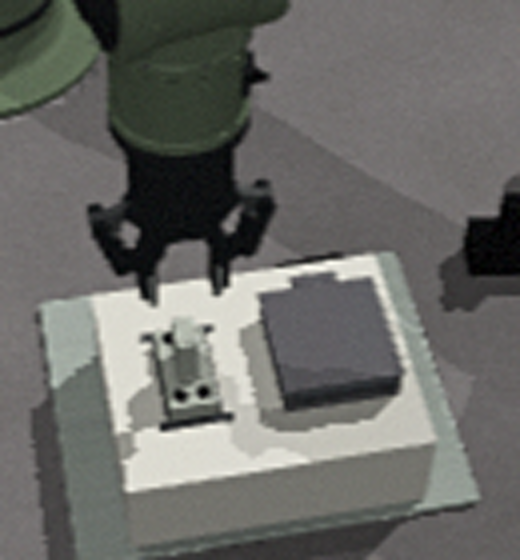

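The lid lies flat and shut at (330,340), and the fingers are above the lug at (185,335). I descend and grip.

```bash
python3 -m crank '{"travel":[[0,0,-2.5],[0,0,-5],[0,0,-7],[0,0,-8],[0,0,-8.3]],"turn":[[0,0,0],[0,0,0],[0,0,0],[0,0,0],[0,0,0]],"gripper":[0.5,0.5,0.5,0.5,0.5]}'
python3 -m crank '{"travel":[[0,0,0],[0,0,0],[0,0,0],[0,0,0],[0,0,0]],"turn":[[0,0,0],[0,0,0],[0,0,0],[0,0,0],[0,0,0]],"gripper":[0.7,0.8,0.9,0.9,0.9]}' 100
```

```text
clock: 5.95
position: [0.5687, -0.0894, 0.1155]
tool_rot: [-3.141, -0.001, 2.767]
force: [-0.0, -0.3, 0.2]
grip_width: 0.0424
finger_force: 0.0
clock: 6.45
position: [0.5695, -0.0899, 0.1173]
tool_rot: [3.141, 0.001, 2.766]
force: [-1.2, 2.6, 8.6]
grip_width: 0.0169
finger_force: 98.0
```

```bash
python3 -m crank '{"travel":[[-0.03,-0.06,0.04],[-0.05,-0.12,0.08],[-0.07,-0.18,0.13],[-0.1,-0.24,0.17],[-0.1,-0.24,0.17]],"turn":[[1.1,-0.45,0],[2.2,-0.9,0],[3.3,-1.3,0],[4.5,-1.8,0],[4.5,-1.8,0]],"gripper":[0.9,0.9,0.9,0.9,0.9]}'
python3 - <<'E'
from h import *
o=bot.observe(); f=np.load("f.npz"); print(o["force"],o["moment"],f["R"].T@o["moment"],"loc",f["R"].T@(o["position"]-f["ctr"])*1000)
from scipy.spatial.transform import Rotation as Q
print(np.degrees(f["R"].T@(Q.from_euler("xyz",o["tool_rot"])*Q.from_euler("xyz",[np.pi,0,2.766]).inv()).as_rotvec()))
E
```

```text
clock: 6.95
position: [0.5681, -0.0931, 0.1187]
tool_rot: [3.055, 0.001, 2.765]
force: [-0.7, 0.6, 9.4]
grip_width: 0.0168
finger_force: 98.5
[-0.74152857  0.60615966  9.40859999] [-0.06233275  0.35275356 -0.10750409] [-0.18724942  0.30538189 -0.10750409] loc [  0.38423069 -61.27172894  25.74169291]
[ 4.94881883 -0.08536224 -0.05265842]
```

```bash
cat > st.py <<'E'
from h import *
from scipy.spatial.transform import Rotation as Q
o=bot.observe(); f=np.load("f.npz"); R=f["R"]
Tl=Q.from_euler("xyz",o["tool_rot"])*Q.from_euler("xyz",[np.pi,0,2.766]).inv()
p=o["position"]+ (Tl.as_matrix()@np.array([0,0,-1]))*.0483
print("M",np.round(R.T@o["moment"],2),"F",np.round(R.T@o["force"],1),"tcp",np.round(R.T@(o["position"]-f["ctr"])*1000,1),"rot",np.round(np.degrees(R.T@Tl.as_rotvec()),1),"under",np.round(R.T@(p-f["ctr"])*1000,1),"w",o["grip_width"])
E
python3 -m crank '{"travel":[[0.03,0.1,0.13],[0.08,0.22,0.25],[0.13,0.35,0.35],[0.18,0.48,0.45],[0.23,0.6,0.55]],"turn":[[-2.1,0.8,0],[-4.2,1.7,0],[-6.3,2.5,0],[-8.4,3.4,0],[-10.6,4.2,0]],"gripper":[0.9,0.9,0.9,0.9,0.9]}'
python3 st.py
```

```text
clock: 7.45
position: [0.5705, -0.0864, 0.1227]
tool_rot: [-3.026, 0.0, 2.766]
force: [7.3, -2.3, -24.9]
grip_width: 0.0162
finger_force: 97.9
M [ 1.41 -1.9  -0.09] F [  7.6   0.6 -24.9] tcp [  0.1 -54.1  29.7] rot [-6.6 -0.   0. ] under [  0.1 -59.7 -18.3] w 0.016187487233941825
```

```bash
python3 -m crank '{"travel":[[-0.0,-0.0,-0.15],[-0.08,-0.21,-0.05],[-0.16,-0.42,0.07],[-0.24,-0.63,0.18],[-0.32,-0.83,0.3]],"turn":[[0,0,0],[2.9,-1.15,0],[5.8,-2.3,0],[8.7,-3.5,0],[11.6,-4.6,0]],"gripper":[0.9,0.9,0.9,0.9,0.9]}'
python3 st.py
```

```text
clock: 7.95
position: [0.5672, -0.0946, 0.1261]
tool_rot: [3.035, 0.001, 2.767]
force: [7.0, 1.3, -25.9]
grip_width: 0.0166
finger_force: 98.3
M [-0.16 -1.55 -0.22] F [  6.    3.8 -25.9] tcp [  0.1 -63.   33.1] rot [ 6.1 -0.1  0. ] under [  0.1 -57.9 -14.9] w 0.01660067104580424
```

Pull reads about 25 N, which is near the heater's weight plus the block's. I check whether the heater has lifted.

```bash
cat > lift.py <<'E'
from h import *
# subpixel shift of heater's near edge/back corner region vs first picture
ref=cv2.imread("pics/scene0.png",0).astype(np.float32); g=cv2.cvtColor(Cam("scene").im,cv2.COLOR_RGB2GRAY).astype(np.float32)
for n,(x,y,w,h) in {"top edge back":(318,236,56,20),"corner":(292,240,24,24),"tray(ctl)":(284,262,30,12)}.items():
    a,b=ref[y:y+h,x:x+w],g[y:y+h,x:x+w]
    best=cv2.phaseCorrelate(a,b,cv2.createHanningWindow((w,h),cv2.CV_32F)); print(n,np.round(best[0],2),round(best[1],2))
f=np.load("f.npz"); s=Cam("scene"); p=f["ctr"]+f["R"]@np.array([.1,0,0]); print("px per mm lift",s.proj(p+[0,0,.001])-s.proj(p))
E
python3 lift.py
```

```text
top edge back [-0.09 -0.01] 0.79
corner [ 0.37 -0.01] 0.82
tray(ctl) [ 0.15 -0.27] 0.98
px per mm lift [ 0.00960647 -0.1723859 ]
```

```bash
python3 -m crank '{"travel":[[0,0,-0.05],[0,0,-0.1],[0,0,-0.15],[0,0,-0.15],[0,0,-0.15]],"turn":[[0,0,0],[0,0,0],[0,0,0],[0,0,0],[0,0,0]],"gripper":[0.9,0.9,0.9,0.9,0.9]}'
python3 st.py; python3 lift.py
```

```text
clock: 8.55
position: [0.5676, -0.0944, 0.1259]
tool_rot: [3.037, 0.002, 2.767]
force: [-2.0, 3.0, 13.1]
grip_width: 0.0166
finger_force: 104.1
M [ 0.69  0.58 -0.18] F [-2.9  2.1 13.1] tcp [  0.4 -62.6  32.9] rot [ 6.  -0.1  0. ] under [  0.5 -57.6 -15.1] w 0.016627329912760207
top edge back [0.13 0.  ] 0.68
corner [-0.07 -0.12] 0.81
tray(ctl) [-0.2  -0.18] 0.98
px per mm lift [ 0.00960647 -0.1723859 ]
```

```bash
python3 -m crank '{"travel":[[0.06,0.17,0.1],[0.12,0.34,0.18],[0.19,0.5,0.26],[0.26,0.67,0.34],[0.33,0.84,0.42]],"turn":[[-2.3,0.9,0],[-4.6,1.8,0],[-6.9,2.7,0],[-9.3,3.6,0],[-11.6,4.6,0]],"gripper":[0.9,0.9,0.9,0.9,0.9]}'
python3 st.py
```

```text
clock: 9.15
position: [0.5707, -0.0859, 0.1291]
tool_rot: [-3.026, 0.001, 2.767]
force: [4.3, 1.0, -12.8]
grip_width: 0.0169
finger_force: 100.1
M [ 1.56 -0.93 -0.18] F [  3.6   2.5 -12.8] tcp [  0.1 -53.6  36.1] rot [-6.6 -0.   0. ] under [  0.2 -59.2 -11.9] w 0.01689307211823794
```

```bash
python3 -m crank '{"travel":[[-0.07,-0.18,0.06],[-0.14,-0.36,0.12],[-0.21,-0.54,0.19],[-0.28,-0.72,0.26],[-0.35,-0.89,0.33]],"turn":[[2.3,-0.9,0],[4.6,-1.8,0],[6.9,-2.7,0],[9.3,-3.6,0],[11.7,-4.6,0]],"gripper":[0.9,0.9,0.9,0.9,0.9]}'
python3 st.py
python3 -m crank '{"travel":[[0.07,0.18,0.06],[0.14,0.36,0.12],[0.21,0.54,0.19],[0.28,0.72,0.26],[0.36,0.91,0.33]],"turn":[[-2.3,0.9,0],[-4.6,1.8,0],[-6.9,2.7,0],[-9.3,3.6,0],[-11.7,4.6,0]],"gripper":[0.9,0.9,0.9,0.9,0.9]}'
python3 st.py
```

```text
clock: 9.65
position: [0.5671, -0.095, 0.1326]
tool_rot: [3.034, 0.001, 2.767]
force: [2.0, 3.5, -6.4]
grip_width: 0.0168
finger_force: 101.3
M [ 0.14 -0.4  -0.18] F [ 0.6  4.  -6.4] tcp [  0.1 -63.4  39.6] rot [ 6.1 -0.   0.1] under [  0.1 -58.2  -8.4] w 0.016835268709916914
clock: 10.15
position: [0.5709, -0.0862, 0.1366]
tool_rot: [-3.026, 0.001, 2.767]
force: [-5.3, -11.6, 2.9]
grip_width: 0.0171
finger_force: 101.7
M [-4.36  0.15 -0.16] F [ -0.6 -12.7   2.9] tcp [  0.4 -53.9  43.6] rot [-6.6 -0.1  0. ] under [  0.5 -59.4  -4.4] w 0.017135740172088756
```

```bash
python3 -m crank '{"travel":[[-0.05,-0.12,0.03],[-0.09,-0.23,0.06],[-0.14,-0.35,0.09],[-0.18,-0.46,0.13],[-0.18,-0.46,0.13]],"turn":[[1.5,-0.6,0],[3.1,-1.2,0],[4.6,-1.8,0],[6.1,-2.4,0],[6.1,-2.4,0]],"gripper":[0.9,0.9,0.9,0.9,0.9]}'
python3 st.py; python3 lift.py
```

```text
clock: 10.65
position: [0.5692, -0.091, 0.1389]
tool_rot: [3.139, 0.002, 2.765]
force: [-4.9, 3.4, 25.2]
grip_width: 0.017
finger_force: 106.8
M [-0.16  1.42 -0.06] F [-5.8  1.4 25.2] tcp [  0.6 -58.9  45.9] rot [ 0.2 -0.1 -0. ] under [  0.7 -58.8  -2.4] w 0.017009055788998022
top edge back [ 0.25 -0.11] 0.81
corner [-0.13 -0.16] 0.88
tray(ctl) [ 0.07 -0.08] 0.99
px per mm lift [ 0.00960647 -0.1723859 ]
```

```bash
python3 -m crank '{"travel":[[0,0,0.05],[0,0,0.1],[0,0,0.13],[0,0,0.16],[0,0,0.16]],"turn":[[0,0,0],[0,0,0],[0,0,0],[0,0,0],[0,0,0]],"gripper":[0.9,0.9,0.9,0.9,0.9]}'
python3 st.py
```

```text
clock: 11.25
position: [0.5689, -0.0909, 0.1391]
tool_rot: [3.141, 0.001, 2.767]
force: [-0.1, 0.2, 8.1]
grip_width: 0.0168
finger_force: 103.9
M [-0.17  0.04  0.  ] F [-0.2  0.1  8.1] tcp [  0.3 -58.9  46.1] rot [ 0. -0.  0.] under [  0.3 -58.9  -2.2] w 0.01683395696943215
```

```bash
python3 -m crank '{"travel":[[0,0,0.03],[0,0,0.06],[0,0,0.09],[0,0,0.12],[0,0,0.12]],"turn":[[0,0,0],[0,0,0],[0,0,0],[0,0,0],[0,0,0]],"gripper":[0.9,0.9,0.9,0.9,0.9]}'
python3 st.py
```

```text
clock: 11.75
position: [0.5683, -0.0907, 0.1396]
tool_rot: [-3.141, -0.001, 2.767]
force: [-0.5, 0.6, -2.7]
grip_width: 0.0169
finger_force: 102.7
M [ 0.01 -0.04 -0.02] F [-0.7  0.4 -2.7] tcp [ -0.3 -58.9  46.6] rot [-0.  0.  0.] under [ -0.3 -58.9  -1.7] w 0.016866727924414907
```

```bash
python3 -m crank '{"travel":[[0,0,0.03],[0,0,0.06],[0,0,0.1],[0,0,0.15],[0,0,0.2]],"turn":[[0,0,0],[0,0,0],[0,0,0],[0,0,0],[0,0,0]],"gripper":[0.9,0.9,0.9,0.9,0.9]}'
python3 st.py
```

```text
clock: 12.25
position: [0.5686, -0.0908, 0.1419]
tool_rot: [-3.142, 0.0, 2.766]
force: [0.6, 0.5, -3.4]
grip_width: 0.0167
finger_force: 102.7
M [ 0.02  0.04 -0.  ] F [ 0.4  0.7 -3.4] tcp [ -0.  -58.9  48.9] rot [-0. -0.  0.] under [ -0.  -58.9   0.6] w 0.016689385135552137
```

It is free: the force equals the block's weight. I raise it 2 cm.

```bash
python3 -m crank '{"travel":[[0,0,0.3],[0,0,0.8],[0,0,1.4],[0,0,1.8],[0,0,1.95]],"turn":[[0,0,0],[0,0,0],[0,0,0],[0,0,0],[0,0,0]],"gripper":[0.9,0.9,0.9,0.9,0.9]}'
python3 -m crank '{"travel":[[0,0,0],[0,0,0],[0,0,0],[0,0,0],[0,0,0]],"turn":[[0,0,0],[0,0,0],[0,0,0],[0,0,0],[0,0,0]],"gripper":[0.9,0.9,0.9,0.9,0.9]}'
python3 st.py; python3 lift.py
python3 - <<'E'
from h import *
s=Cam("scene"); s.crop(270,150,130,120,5,"pics/p3.png")
f=np.load("f.npz")
for x,y in((.04,-.04),(.04,-.08)): print(np.round((s.proj(f["ctr"]+f["R"]@np.array([x,y,.02]))-[270,150])*5))
E
```

```text
clock: 12.75
position: [0.5689, -0.0908, 0.1621]
tool_rot: [3.141, 0.001, 2.766]
force: [-0.7, 0.5, -2.6]
grip_width: 0.0168
finger_force: 102.7
clock: 13.25
position: [0.5686, -0.0908, 0.1613]
tool_rot: [-3.141, -0.0, 2.766]
force: [-0.1, 1.0, -2.7]
grip_width: 0.0164
finger_force: 102.7
M [-0.04  0.02  0.04] F [-0.4  0.9 -2.7] tcp [ -0.1 -58.9  68.3] rot [-0.  0.  0.] under [ -0.1 -58.9  20. ] w 0.016413157365532026
top edge back [0.16 0.16] 0.7
corner [-0.02  0.64] 0.82
tray(ctl) [ 0.16 -0.19] 0.96
px per mm lift [ 0.00960647 -0.1723859 ]
[268. 397.]
[206. 407.]
```

View pics/p3.png

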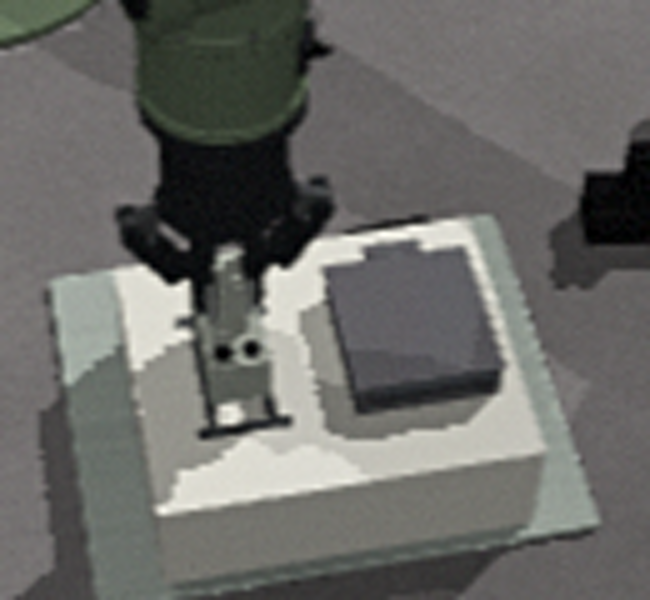

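The block hangs upright with its lower back edge at about (240,400), matching the predicted (206–268, 397–407) for 2 cm. The empty well shows below it, the lid is shut at (410,330), and the heater sits on its tray.

```bash
python3 -c "
from workcell import bot
print(bot.job_done())"
```

```text
the job is handed in; nothing more can be done
None
```

The lid is shut, the block is rocked free and held upright and still about 2 cm above its well with no heater lift visible in the pictures (the pull briefly reached about 25–26 N during two early swings), and the job is handed in.

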